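# Fetch the mosaic's centrepiece from behind the pots

### The arm

A 6-joint arm with a two-finger parallel gripper is mounted at the origin on the work surface. World frame = base frame: x ahead of the robot, y to its left, z up, the work surface at z = 0. Lengths are in mm, angles in degrees, forces in N, time in s.
With the tool pointing down it reaches from about 350 to 850 mm from the base axis. Payload 8.1 kg.
Tool frame: the origin (TCP) lies midway between the tips of the shut fingers; the grasp point (between the pads) lies 19 mm behind it (r.pinch_z is the distance from the TCP to the grasp point, in mm); z points along the fingers, y is the line along which they close (so a half turn about z gives the same grasp; the last joint's range is limited). The gripper opens to 85 mm and grips with 20 to 120 N. Pads are 22 mm wide; open, the fingers measure 114 mm over their backs; the gripper's body (76 mm by 85 mm) begins 54 mm behind the grasp point. The pads swing forward as they close: fully open they stand 13 mm farther back than shut.
Start: joints at [66.096, 7.471, 85.268, -0, 87.261, -4.893], TCP at [195.426, 567.287, 231.292] pointing down, gripper open.
Joint ranges: [-169.43, 169.43], [-51.17, 129.36], [1.28, 143.12], [-76.62, 256.62], [0, 156.53], [-152.29, 152.29]. Speed limits (degrees/s): [136.94, 136.94, 159.86, 180, 180, 180].

### API

Orientations are given as [roll, pitch, yaw] about the fixed x, y, z axes, in that order (R = Rz(yaw) Ry(pitch) Rx(roll)).
In Python, from bench import sensors, optics, job, r gives the robot as it stands.
- The arm moves only by the tool play_rows, never from a script. Its argument "motion" is a list that holds one entry, the list of rows, each a list of 6 numbers: the shift along the tool's x, y, z in cm, then the turn, a rotation vector about the tool's x, y, z in degrees. In form: [[[x, y, z, ax, ay, az], ...]]. A call has 1 to 5 rows; each row is the pose to reach, as a shift and turn from the pose commanded when the call began, along the tool's axes at that moment; what a row does not reach only later rows make up. A row lasts 1/10 s, in which the tool goes at most 50 mm and 8.59 degrees, less where a joint would pass 70% of its speed; a pose out of reach is approached as far as the arm can. A call with a gripper value outside its range is refused whole. "jaw" is the opening, from 0 (shut) to 1 (fully open), set as the call begins (left out, the last holds). The fingers move at their own pace and stop on an object; "squeeze" is the grip in N (left out, the last holds). Time passes only in rows, so rows that repeat a pose let the fingers close. It gives the time, the measured TCP pose, the force, the opening and the grip force at its end, in the units of the state.
- sensors.sense(): the state, without advancing time (a new reading comes with each control period).
- optics.snapshot(name): name is "scene" or "top" or "wrist"; returns a dict with "pixels" (384x512x3 uint8, red, green, blue), "mtx" (3x3 intrinsics, pixels), "R" (3x3) and "t" (3): a world point X has camera coordinates R X + t; the wrist camera has in their place "T_tool_cam" (4x4, takes a point from camera to tool coordinates, whose origin is the TCP and whose axes are the flange's). Camera axes: x right, y down, z forward; pixel columns grow to the right and rows downward; lengths in mm; the calibration is good to about 2 mm. The wrist camera is an equidistant fisheye: a pixel r from the principal point sees the ray r / f radians off the axis. A picture is of the moment at which its call begins: read the wrist's pose just before it. There is no depth.
- job.hand_in(): hands the job in; it is judged then, once.
The state is a dict: "time": time; "joint_pos": joint angles; "qd": joint speeds; "joint_efforts": joint torques, N m; "tool_pos": TCP position; "tcp_rot": TCP orientation; "ft_force": force on the tool from outside, world axes, zero at the start; "wrist_torque": the same for the moment, N m; "finger_gap": finger opening in mm; "grip_force": force on a finger pad.
Only numpy, scipy, OpenCV 4.12 (cv2) and the standard library are available. Lean on these libraries where they do the work, as an engineer would, in place of code of your own. Each camera call takes 0.05 s, during which the arm holds its last target. There are 200 camera calls.

### The job

The round rosette that completes the mosaic plate stands at the back of the stock board, hemmed in by three pots: a lidded jar, a square caddy and a necked bottle. First stand all three pots on the empty side board, then set the rosette flat in the middle of the bare round gap in the plate's mosaic, and only then put each pot back upright on the spot it came from, to within a centimetre. Knock no pot over, and leave the small cup and the shard that also lie on the stock board where they are.

Things in the scene. Friction and masses are not known exactly. Their poses are not given: they have to be found in the camera images.
- jar: white ceramic round jar with a lid and small knob, loose: diameter 58 mm from 12 to 84 mm above its foot, 104 mm high in all with the knob (knob 20 mm across), 0.28 kg (varies 0.7 to 1.3 times). Origin at the centre of its underside, z up. It stands on the stock board at one of three places around the rosette.
- caddy: white ceramic square caddy, loose: 50 x 50 mm in section up to 92 mm, with a 34 mm square lid up to 104 mm, 0.30 kg (varies). Origin at the centre of its underside, z up, x and y square to its sides. On the stock board at another of the three places.
- bottle: white ceramic round bottle with a narrow neck, loose: diameter 48 mm up to 80 mm above its foot, then a shoulder and a neck 18 to 24 mm across up to 108 mm, 0.22 kg (varies). Origin at the centre of its underside, z up. On the stock board at another of the three places.
- rosette: white ceramic centrepiece, loose: a round base of diameter 56 mm and 9 mm thick with an upright round boss of diameter 30 mm on it, from 11 to 34 mm above the underside, domed to 36 mm; 0.09 kg. Origin at the centre of its underside, z up. It stands near the back of the stock board; one pot stands in front of it (towards the robot), one to its left and one to its right, each about 75 mm away centre to centre.
- stock_board: fixed plywood board lying on the bench near the middle, 210 mm (its x) by 300 mm (its y), 12 mm thick, with a rail 12 mm thick and 26 mm high (from the bench) along its far edge. Origin at the centre of its underside, x away from the robot, y left, z up. Pots, rosette, cup and shard stand on its top, 12 mm above the bench.
- side_board: fixed bare light-wood board lying on the bench on the robot's left or right, 310 mm (its x, roughly away from the robot) by 120 mm (its y), 12 mm thick, empty at the start. Origin at the centre of its underside, z up. The three pots fit on it in a row along its x, 85 to 95 mm apart.
- mosaic_plate: fixed round white plate, diameter 184 mm, 10 mm thick, lying on the bench on the side opposite to the side board. A ring of eight flat shards, blue and terracotta, (top 14 mm above the bench) is laid on it and leaves a bare round gap of diameter 92 mm in the middle. Origin at the centre of its underside, z up; the rosette's underside belongs on the plate's face 10 mm above this origin.
- cup: bystander: small open terracotta cup, 48 mm across, 40 mm high, loose, at the front left corner of the stock board. Origin at the centre of its underside. Leave alone.
- shard: bystander: flat blue and white shard, about 40 x 30 mm, 9 mm thick, loose, at the front right corner of the stock board. Origin at its underside. Leave alone.
There are look-alikes about, which are no part of the job. Leave any blue or red look-alike of the jar alone.

How it is judged:
By the outcome, as a careful person would: the job done as asked, in the order asked, and still so for the second after the job is handed in, with the robot touching nothing.
It also fails if it takes over 141 s, if anything falls off the work surface, if the arm or the gripper's body presses on something with over 40 N, if the wrist force passes 120 N, or if a joint passes its speed limit or range.

## Working session

There is one attempt and no reset: what is moved stays moved. The work goes in short steps, Python scripts to look and compute and a tool call to move; the robot and the scene stay as the last step left them, time stands still between calls to the robot, and variables do not carry over. Pictures are saved under pics/ and viewed, at most 14 in all, crops included, and the job is handed in when it is done.

Besides the shell and the picture viewer there is one more tool, called after "Request:" as name(argument=value, ...) on one line, values as JSON. play_rows: Moves the arm, as the interface text tells. Its arguments: {"type":"object","properties":{"motion":{"type":"array","items":{"type":"array","items":{"type":"array","items":{"type":"number"}}}},"jaw":{"type":"number"},"squeeze":{"type":"number"}},"required":["motion"]}

```bash
ls; mkdir -p pics; python3 - <<'E'
from bench import sensors, optics, job, r
import cv2
s=sensors.sense();print({k:s[k] for k in('time','tool_pos','tcp_rot','finger_gap')},r.pinch_z)
for n in('top','scene'):
    d=optics.snapshot(n);cv2.imwrite(f'pics/{n}0.png',cv2.resize(d['pixels'][:,:,::-1],(800,600),interpolation=cv2.INTER_CUBIC));print(n,d['mtx'],d['R'],d['t'])
E
```

```text
pics
{'time': 0.0, 'tool_pos': array([195.217648  , 566.7787631 , 230.23858262]), 'tcp_rot': array([-1.79894484e+02, -9.47621264e-03,  1.60987350e+02]), 'finger_gap': 85.38249112716251} 18.700000000000003
top [[358.03052811   0.         256.28984914]
 [  0.         358.03052811 190.47179049]
 [  0.           0.           1.        ]] [[ 0.00797699 -0.99996403  0.00288116]
 [-0.99236837 -0.00827088 -0.12303094]
 [ 0.12305034 -0.00187775 -0.99239865]] [-13.62177961 508.61680468 769.1695725 ]
scene [[404.54302013   0.         254.49499428]
 [  0.         404.54302013 188.95743104]
 [  0.           0.           1.        ]] [[-0.74330794  0.66891706 -0.0065792 ]
 [ 0.51585887  0.56691097 -0.64226286]
 [-0.42589076 -0.48079302 -0.76645622]] [ 386.38351146 -259.82288193 1396.22131878]
```

View pics/top0.png

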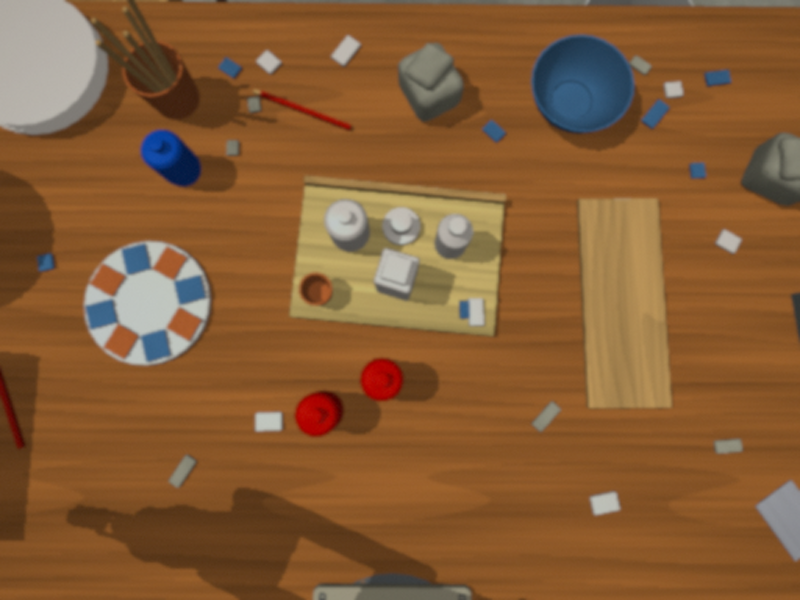

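View pics/scene0.png

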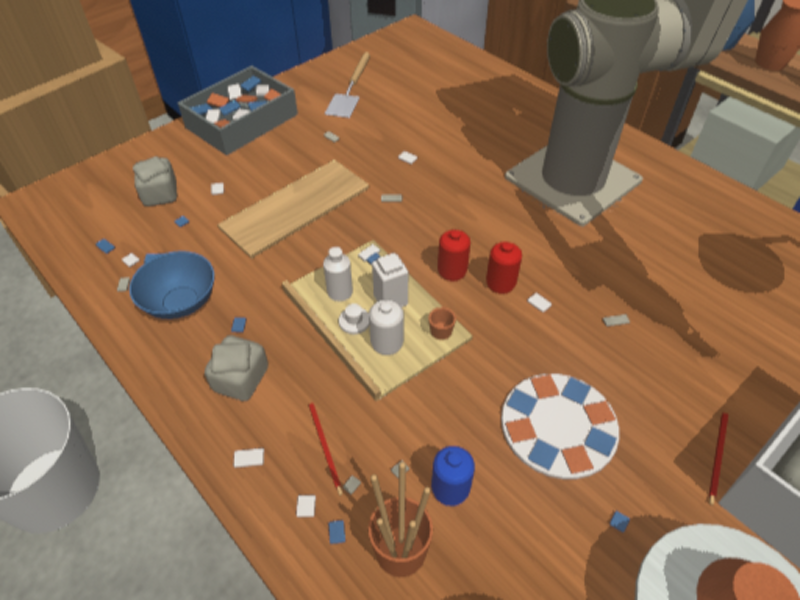

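Candidates for each target, as pixels in the top view:
- **White jar:** (348,225). Its look-alikes are red at (381,380) and (318,413), and blue at (170,158).
- **White caddy:** (397,272).
- **White bottle:** (455,233).
- **Rosette:** (402,222), the only white disc with a boss between the pots.

The side board is on the right at (625,302) and the plate on the left at (147,302). I'll choose the white pots and check them in a close crop.

```bash
cat > h.py <<'E'
from bench import sensors, optics, job, r
import numpy as np, cv2
from scipy.spatial.transform import Rotation as Ro
def ray(d,u,v,z):
    "pixel (native) of a fixed camera -> world point at height z"
    R=d['R'];c=-R.T@d['t'];q=R.T@np.linalg.inv(d['mtx'])@[u,v,1]
    return c+q*(z-c[2])/q[2]
def proj(d,X):
    p=d['mtx']@(d['R']@np.array(X,float)+d['t']);return p[:2]/p[2]
def pose():
    s=sensors.sense();return np.array(s['tool_pos']),Ro.from_euler('xyz',s['tcp_rot'],degrees=True)
def shift(target,yaw=None):
    "row (cm, deg) in tool axes from present pose to target TCP (tool down, yaw)"
    p,q=pose();row=list(q.inv().apply(np.array(target)-p)/10)
    row+=list((q.inv()*Ro.from_euler('xyz',[180,0,yaw],degrees=True)).as_rotvec(degrees=True)) if yaw is not None else [0,0,0]
    return np.round(row,2)
E
cat > a.py <<'E'
from h import *
t=optics.snapshot('top')
k=1/1.5625
for n,u,v,z in [('jar',347,216,114),('caddy',399,267,116),('bottle',457,226,120),('ros',402,217,47),('plate',147.5,302,10),
 ('sb1',579,198,12),('sb2',657,198,12),('sb3',671,407,12),('sb4',588,408,12),('st fl',305,179,26),('st fr',506,195,26),('st nr',495,335,12),('st nl',291,317,12)]:
    print(n,np.round(ray(t,u*k,v*k,z),0))
im=t['pixels'][100:225,180:330,::-1]
cv2.imwrite('pics/crop1.png',cv2.resize(im,None,fx=5,fy=4.8,interpolation=cv2.INTER_CUBIC))
print(shift([500,0,400],180))
E
python3 a.py
```

```text
jar [605.  61. 114.]
caddy [538.  -7. 116.]
bottle [592. -82. 120.]
ros [623. -11.  47.]
plate [502. 361.  10.]
sb1 [ 664. -276.   12.]
sb2 [ 665. -393.   12.]
sb3 [ 356. -399.   12.]
sb4 [ 354. -279.   12.]
st fl [685. 133.  26.]
st fr [ 663. -164.   26.]
st nr [ 457. -147.   12.]
st nl [481. 150.  12.]
[-4.728e+01 -4.370e+01 -1.689e+01 -8.000e-02 -2.000e-02 -1.901e+01]
```

View crop.

View pics/crop1.png

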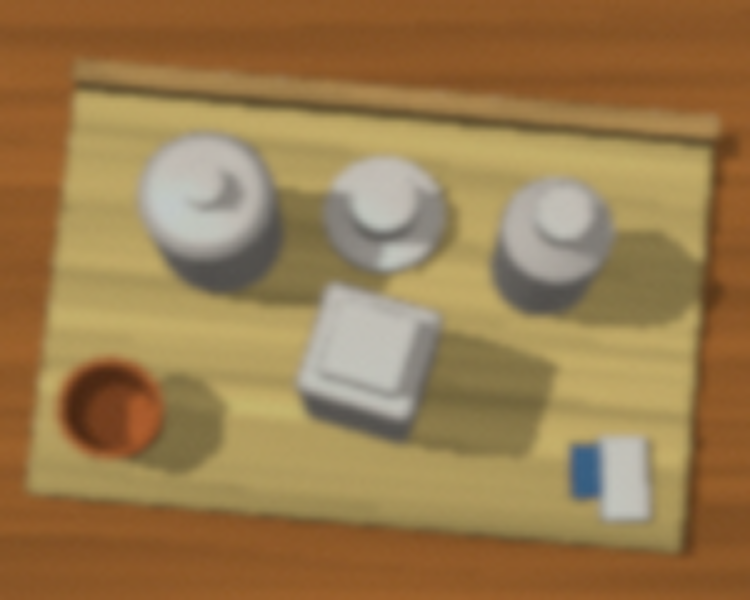

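Request:
play_rows(motion=[[[0,0,-4,0,0,0],[-2,-3,-8,0,0,-6],[-4,-7,-11,0,0,-12],[-6,-11,-12,0,0,-19],[-9,-14,-12,0,0,-19]]], jaw=1)

```text
time: 0.65
tool_pos: [234.7, 404.7, 354.2]
tcp_rot: [179.8, 0.1, -179.7]
ft_force: [1.1, -0.3, 0.2]
finger_gap: 85.6
grip_force: 0.0
```

The crop confirms it: the white jar with its knob at (212,190), the rosette at (385,205), the white bottle at (560,215) and the white caddy at (370,350), which is turned by about -16°. None of the blue or red look-alikes is among them. Next I'll go above the board.

Request:
play_rows(motion=[[[-2.5,-3.5,0,0,0,0],[-5.5,-7.5,0,0,0,0],[-8.5,-11.5,0,0,0,0],[-11.5,-15.5,0,0,0,0],[-14.5,-19.5,0,0,0,0]]])

```text
time: 1.15
tool_pos: [380.5, 208.8, 351.3]
tcp_rot: [180.0, 0.0, -180.0]
ft_force: [0.9, 0.4, -0.2]
finger_gap: 85.4
grip_force: 0.0
```

Request:
play_rows(motion=[[[-3,-4,0,0,0,0],[-6,-8,0,0,0,0],[-9,-12,0,0,0,0],[-12,-15.5,0,0,0,0],[-14,-18.5,0,0,0,0]]])

```text
time: 1.65
tool_pos: [521.0, 23.2, 350.6]
tcp_rot: [-180.0, -0.0, 179.9]
ft_force: [-0.4, 0.4, 0.1]
finger_gap: 85.6
grip_force: 0.0
```

Request:
play_rows(motion=[[[-2,-2,0,0,0,0],[-4,-3.5,0,0,0,0],[-4,-3.5,0,0,0,0],[-4,-3.5,0,0,0,0]]])

```text
time: 2.05
tool_pos: [559.6, -9.5, 350.5]
tcp_rot: [180.0, -0.1, 179.9]
ft_force: [-0.1, -0.0, 1.1]
finger_gap: 85.5
grip_force: 0.0
```

```bash
cat >> h.py <<'E'
def wrist(name=None):
    p,q=pose();d=optics.snapshot('wrist');T=np.array(d['T_tool_cam']);K=d['mtx'];d['p']=p;d['q']=q
    if name: cv2.imwrite(f'pics/{name}.png',cv2.resize(d['pixels'][:,:,::-1],(800,600),interpolation=cv2.INTER_CUBIC))
    return d
def wray(d,u,v,z):
    K=d['mtx'];T=np.array(d['T_tool_cam']);x,y=(u-K[0,2])/K[0,0],(v-K[1,2])/K[1,1];th=np.hypot(x,y)
    s=np.sinc(th/np.pi);q=np.array([x*s,y*s,np.cos(th)])
    w=d['q'].apply(T[:3,:3]@q);c=d['p']+d['q'].apply(T[:3,3]);return c+w*(z-c[2])/w[2]
def wproj(d,X):
    T=np.linalg.inv(np.array(d['T_tool_cam']));c=T[:3,:3]@d['q'].inv().apply(np.array(X,float)-d['p'])+T[:3,3]
    K=d['mtx'];th=np.arctan2(np.hypot(c[0],c[1]),c[2]);n=np.hypot(c[0],c[1]);return np.array([K[0,2]+K[0,0]*th*c[0]/n,K[1,2]+K[1,1]*th*c[1]/n])
E
python3 -c "
from h import *
d=wrist('w1');print(d['p'],d['q'].as_euler('xyz',degrees=True),d['mtx'],d['T_tool_cam'])"
```

```text
[559.59264475  -9.54253098 350.5433088 ] [ 1.79975613e+02 -9.64998965e-02  1.79946911e+02] [[297.31863964   0.         260.48042109]
 [  0.         297.31863964 185.99413849]
 [  0.           0.           1.        ]] [[-8.74033983e-06 -9.52587279e-01 -3.04265468e-01  7.69029706e+01]
 [ 9.99999755e-01  2.04542768e-04 -6.69103784e-04 -2.95987143e-01]
 [ 6.99615054e-04 -3.04265400e-01  9.52587044e-01 -1.42756922e+02]
 [ 0.00000000e+00  0.00000000e+00  0.00000000e+00  1.00000000e+00]]
```

View pics/w1.png

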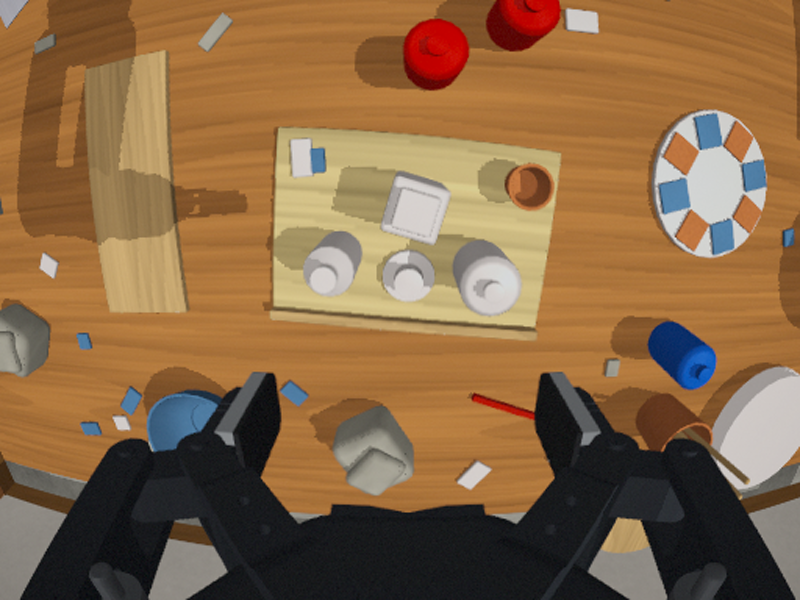

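The wrist view shows the bottle neck at (323,278), the rosette at (408,275), the jar knob at (489,289), the caddy lid at (416,208), and the plate and side board on opposite sides. Next I'll compute positions and overlay the models to check them.

```bash
cat > b.py <<'E'
from h import *
d=wrist();t=optics.snapshot('top');k=1/1.5625
W={}
for n,u,v,z in [('jar',489,289,115),('caddy',416,208,116),('bottle',323,278,120),('ros',408,274,47),('rosbase',408,276,21),('plate',710,183,10),
  ('cA',398,172,104),('cB',449,184,104),('cC',437,243,104),('cD',384,231,104)]:
    print(n,np.round(wray(d,u*k,v*k,z),1))
im=cv2.resize(d['pixels'][:,:,::-1],None,fx=4,fy=4,interpolation=cv2.INTER_CUBIC)
it=cv2.resize(t['pixels'][:,:,::-1],None,fx=4,fy=4,interpolation=cv2.INTER_CUBIC)
def poly(P):
    for I,f,D in((im,wproj,d),(it,proj,t)):
        cv2.polylines(I,[np.array([f(D,p)*4+1.5 for p in P]).astype(int)],True,(0,0,255),1)
a=np.linspace(0,2*np.pi,48)
def circ(x,y,z,r): poly([(x+r*np.cos(q),y+r*np.sin(q),z) for q in a])
def sq(x,y,z,h,yaw):
    c,s=np.cos(np.radians(yaw)),np.sin(np.radians(yaw));poly([(x+c*i-s*j,y+s*i+c*j,z) for i,j in((h,h),(h,-h),(-h,-h),(-h,h))])
import sys
J,C,B,Q,P=eval(sys.argv[1])
circ(*J,12+84,29);circ(*J,24,29);circ(*J,116,10)
circ(*B,12+80,24);circ(*B,12,24);circ(*B,120,9)
circ(*Q,21,28);circ(*Q,46,15);sq(C[0],C[1],104,25,C[2]);sq(C[0],C[1],116,17,C[2]);sq(C[0],C[1],12,25,C[2])
circ(*P,10,92);circ(*P,14,46)
a1=im[4*95:4*215,4*170:4*345];a2=it[400:1000*1,720:1320]
cv2.imwrite('pics/o%s.png'%sys.argv[2],cv2.resize(np.hstack([a1,cv2.resize(a2[:480],(600,480))])[:, :1300],(800,296)) if 0 else np.vstack([cv2.resize(a1,(700,300),interpolation=cv2.INTER_AREA),cv2.resize(a2[:, :],(700,300) if 0 else (300,300))[:, :].repeat(1,0) if 0 else cv2.resize(it[440:880,720:1320],(700,300))]))
E
python3 b.py "[(605,61),(538,-8,-16),(590,-82),(618,-11),(502,361)]" 1
```

```text
jar [601.8  61.3 115. ]
caddy [532.2  -2.2 116. ]
bottle [590.4 -80.7 120. ]
ros [607.5  -8.6  47. ]
rosbase [616.9  -8.5  21. ]
plate [500.9 354.8  10. ]
cA [503.3 -17.  104. ]
cB [513.1  25.6 104. ]
cC [563.9  16.1 104. ]
cD [553.5 -29.1 104. ]
```

View pics/o1.png

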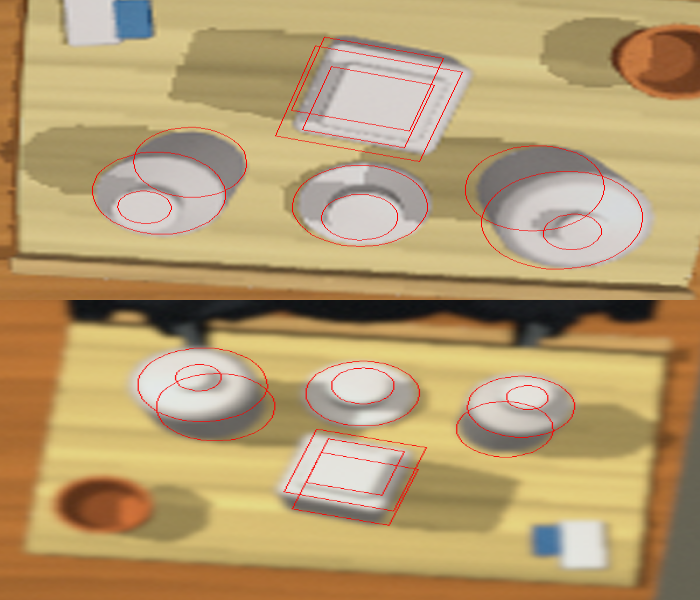

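```bash
python3 b.py "[(604.5,64),(534,-2.5,-13),(590,-81),(618,-9.5),(502,358)]" 2 >/dev/null
```

```text
(no output)
```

View pics/o2.png

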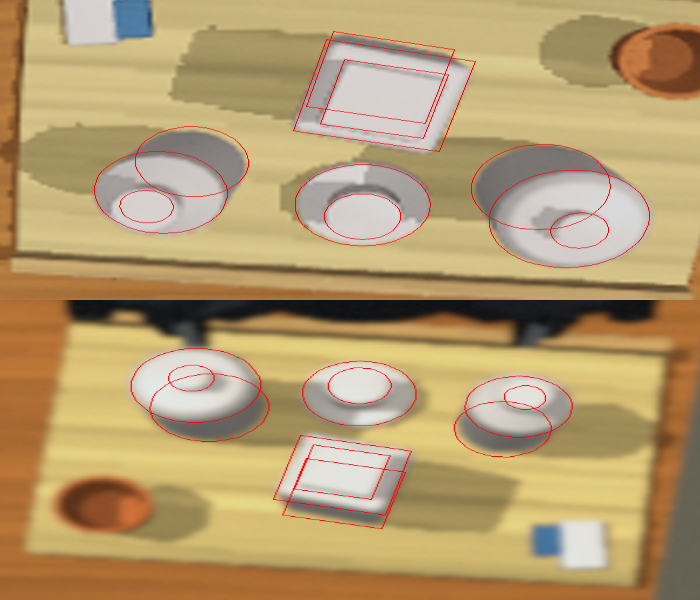

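The overlay now fits. Bottle first.

Request:
play_rows(motion=[[[-1.5,-3.5,3,0,0,0],[-3,-7.15,6,0,0,0],[-3,-7.15,10.5,0,0,0],[-3,-7.15,15,0,0,0],[-3,-7.15,19,0,0,0]]])

```text
time: 2.8
tool_pos: [589.1, -80.6, 159.3]
tcp_rot: [180.0, -0.0, 180.0]
ft_force: [-0.3, -0.8, -0.5]
finger_gap: 85.4
grip_force: 0.0
```

Request:
play_rows(motion=[[[0,0,3,0,0,0],[0,0,6,0,0,0],[0,0,9,0,0,0],[0,0,10.6,0,0,0],[0,0,10.6,0,0,0]]])

```text
time: 3.3
tool_pos: [587.6, -80.1, 52.7]
tcp_rot: [179.9, -0.3, -180.0]
ft_force: [-0.2, 0.5, 0.5]
finger_gap: 85.5
grip_force: 0.0
```

Request:
play_rows(motion=[[[0,0,0,0,0,0],[0,0,0,0,0,0],[0,0,0,0,0,0],[0,0,0,0,0,0],[0,0,0,0,0,0]]], jaw=0.4, squeeze=30)

```text
time: 3.8
tool_pos: [591.5, -81.4, 57.7]
tcp_rot: [-180.0, 0.2, 180.0]
ft_force: [-0.9, 0.2, 7.4]
finger_gap: 47.2
grip_force: 31.2
```

Request:
play_rows(motion=[[[0,0,0,0,0,0],[0,0,0,0,0,0],[0,0,0,0,0,0]]], squeeze=45)

```text
time: 4.1
tool_pos: [591.5, -81.4, 57.8]
tcp_rot: [-180.0, 0.2, 180.0]
ft_force: [-1.4, 0.1, 6.8]
finger_gap: 46.7
grip_force: 45.2
```

Request:
play_rows(motion=[[[0,0,-1,0,0,0],[0,0,-3,0,0,0],[0,0,-5.5,0,0,0],[0,-1,-7,0,0,0],[0,-3,-7,0,0,0]]])

```text
time: 4.6
tool_pos: [591.9, -111.2, 129.2]
tcp_rot: [-179.9, 0.3, -179.9]
ft_force: [0.4, -0.6, -1.7]
finger_gap: 47.0
grip_force: 46.8
```

Request:
play_rows(motion=[[[0,-3,0,0,0,0],[-0.5,-6.5,0,0,0,0],[-1,-10,0,0,0,0],[-1,-13.5,0,0,0,0],[-1,-16.5,0,0,0,0]]])

```text
time: 5.1
tool_pos: [599.3, -278.6, 125.5]
tcp_rot: [-180.0, -0.0, 179.9]
ft_force: [-0.4, 1.2, -2.2]
finger_gap: 47.1
grip_force: 46.7
```

Request:
play_rows(motion=[[[0,-2.5,0,0,0,0],[0,-4.5,0,0,0,0],[0,-6,0,0,0,0],[0,-6,0,0,0,0],[0,-6,0,0,0,0]]])

```text
time: 5.6
tool_pos: [599.6, -335.9, 125.2]
tcp_rot: [180.0, -0.0, 180.0]
ft_force: [0.1, 0.7, -3.1]
finger_gap: 46.8
grip_force: 46.8
```

Request:
play_rows(motion=[[[0,0,2.5,0,0,0],[0,0,5,0,0,0],[0,0,6,0,0,0],[0,0,6,0,0,0],[0,0,6,0,0,0]]])

```text
time: 6.1
tool_pos: [600.3, -335.6, 66.2]
tcp_rot: [-180.0, 0.0, -180.0]
ft_force: [-0.7, 0.4, -2.4]
finger_gap: 46.8
grip_force: 46.8
```

Request:
play_rows(motion=[[[0,0,0.4,0,0,0],[0,0,0.6,0,0,0],[0,0,0.8,0,0,0],[0,0,0.8,0,0,0]]])

```text
time: 6.5
tool_pos: [600.1, -336.3, 57.9]
tcp_rot: [-180.0, 0.0, 180.0]
ft_force: [-0.1, -0.3, 0.5]
finger_gap: 46.6
grip_force: 47.0
```

Request:
play_rows(motion=[[[0,0,0,0,0,0],[0,0,0,0,0,0],[0,0,0,0,0,0],[0,0,-2,0,0,0],[0,0,-5,0,0,0]]], jaw=1)

```text
time: 7.0
tool_pos: [598.1, -334.8, 104.9]
tcp_rot: [179.8, -0.3, 180.0]
ft_force: [-0.1, -0.4, -0.4]
finger_gap: 85.2
grip_force: 0.0
```

Request:
play_rows(motion=[[[0,0,-4,0,0,0],[0,1,-7,0,0,0],[0,4,-8,0,0,0],[0,8,-8,0,0,0],[1,12,-8,0,0,0]]])

```text
time: 7.5
tool_pos: [590.6, -215.2, 188.4]
tcp_rot: [-180.0, 0.1, 179.9]
ft_force: [0.0, 0.6, -0.1]
finger_gap: 85.3
grip_force: 0.0
```

Request:
play_rows(motion=[[[1,4,0,0,0,3],[2,8,0,0,0,8],[3.5,12,0,0,0,13],[4.5,16,0,0,0,14.5],[5.45,19.5,0,0,0,14.5]]])

```text
time: 8.0
tool_pos: [534.7, -19.1, 187.6]
tcp_rot: [180.0, 0.0, 165.4]
ft_force: [0.7, 0.6, 0.9]
finger_gap: 85.4
grip_force: 0.0
```

```bash
python3 -c "
from h import *
print(pose()[0],shift([535.5,-4,150],165.5))
d=wrist('w2')"
```

```text
[534.69812826 -19.09985465 187.5927675 ] [ 0.3   1.48  3.76  0.02  0.03 -0.05]
```

View pics/w2.png

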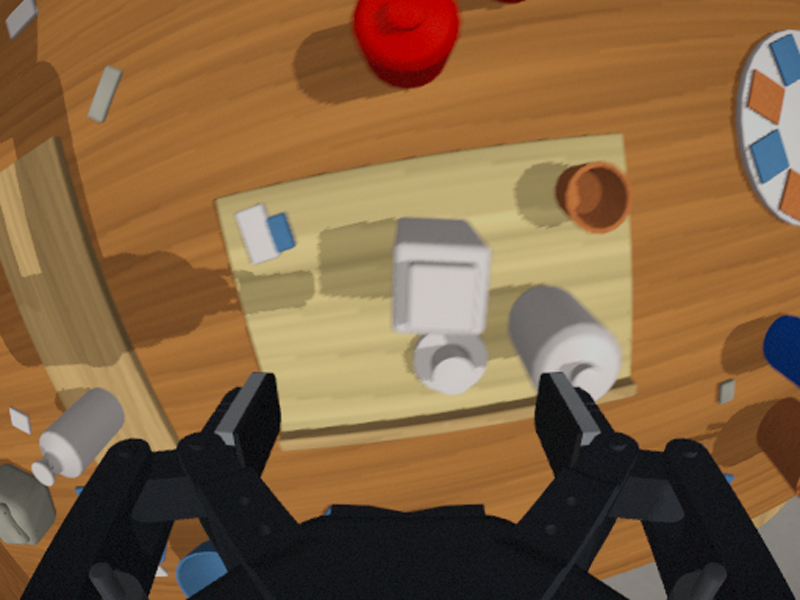

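The caddy sits square to the jaws, with its lid at (440,295), and the bottle stands on the side board at (80,435). I'll descend.

```bash
python3 -c "
from h import *
d=wrist();k=1/1.5625
print([np.round(wray(d,u*k,v*k,z),1) for u,v,z in((443,295,116),(394,330,104),(484,333,104),(490,257,104),(396,252,104))])"
```

```text
[array([531.9,   4. , 116. ]), array([548.5, -25.4, 104. ]), array([562.3,  20.5, 104. ]), array([522.3,  31.7, 104. ]), array([508.1, -13.7, 104. ])]
```

Request:
play_rows(motion=[[[0.4,1.9,1,0,0,0],[0.4,1.9,4,0,0,0],[0.4,1.9,8,0,0,0],[0.4,1.9,11,0,0,0],[0.4,1.9,13.3,0,0,0]]])

```text
time: 8.6
tool_pos: [535.3, -2.1, 52.1]
tcp_rot: [-180.0, -0.1, 165.5]
ft_force: [-0.7, 0.1, 0.1]
finger_gap: 85.8
grip_force: 0.0
```

Request:
play_rows(motion=[[[0,0,0,0,0,0],[0,0,0,0,0,0]]])

```text
time: 8.8
tool_pos: [536.3, -2.1, 54.6]
tcp_rot: [-180.0, -0.0, 165.5]
ft_force: [0.2, -0.1, 0.1]
finger_gap: 85.2
grip_force: 0.0
```

Request:
play_rows(motion=[[[0,0,0,0,0,0],[0,0,0,0,0,0],[0,0,0,0,0,0],[0,0,0,0,0,0],[0,0,0,0,0,0]]], jaw=0.4)

```text
time: 9.3
tool_pos: [537.7, -1.9, 56.2]
tcp_rot: [180.0, 0.2, 165.5]
ft_force: [0.0, -1.4, 5.9]
finger_gap: 49.4
grip_force: 47.4
```

Request:
play_rows(motion=[[[0,0,-1,0,0,0],[0,0,-3,0,0,0],[0,0,-5.5,0,0,-4],[0,0,-7,0,0,-10],[0,0,-7,0,0,-14.5]]])

```text
time: 9.8
tool_pos: [537.9, -1.6, 127.8]
tcp_rot: [-180.0, 0.3, -179.8]
ft_force: [0.6, 0.3, -4.1]
finger_gap: 49.7
grip_force: 47.5
```

Request:
play_rows(motion=[[[0,-1,0,0,0,0],[0.4,-3.5,0,0,0,0],[1,-7,0,0,0,0],[1.5,-11,0,0,0,0],[2,-15,0,0,0,0]]])

```text
time: 10.3
tool_pos: [515.0, -153.0, 123.7]
tcp_rot: [180.0, -0.1, 179.9]
ft_force: [0.4, -0.7, -3.5]
finger_gap: 49.6
grip_force: 47.5
```

Request:
play_rows(motion=[[[0.3,-4,0,0,0,0],[0.6,-8,0,0,0,0],[0.6,-12,0,0,0,0],[0.6,-15,0,0,0,0],[0.6,-17.5,0,0,0,0]]])

```text
time: 10.8
tool_pos: [508.7, -328.8, 123.5]
tcp_rot: [180.0, -0.1, 179.7]
ft_force: [0.1, 0.3, -2.4]
finger_gap: 49.6
grip_force: 47.6
```

Request:
play_rows(motion=[[[0,-1,0,0,0,0],[0,-1,1,0,0,0],[0,-1,3.5,0,0,0],[0,-1,5.5,0,0,0],[0,-1,6,0,0,0]]])

```text
time: 11.3
tool_pos: [507.9, -333.4, 60.0]
tcp_rot: [179.7, -0.3, 180.0]
ft_force: [-1.1, 1.5, -3.6]
finger_gap: 49.3
grip_force: 47.5
```

Request:
play_rows(motion=[[[0,0,0.3,0,0,0],[0,0,0.6,0,0,0],[0,0,0.8,0,0,0],[0,0,0.8,0,0,0]]])

```text
time: 11.7
tool_pos: [510.6, -336.7, 57.0]
tcp_rot: [-180.0, 0.0, 180.0]
ft_force: [0.7, 1.0, -3.0]
finger_gap: 49.7
grip_force: 47.5
```

Request:
play_rows(motion=[[[0,0,0.1,0,0,0],[0,0,0.2,0,0,0],[0,0,0.2,0,0,0]]])

```text
time: 12.0
tool_pos: [510.7, -337.0, 56.3]
tcp_rot: [-180.0, 0.1, 180.0]
ft_force: [-4.3, 2.3, 8.0]
finger_gap: 49.5
grip_force: 48.3
```

Request:
play_rows(motion=[[[0,0,0,0,0,0],[0,0,0,0,0,0],[0,0,0,0,0,0],[0,0,-2,0,0,0],[0,0,-5,0,0,0]]], jaw=1)

```text
time: 12.5
tool_pos: [508.5, -335.3, 102.2]
tcp_rot: [179.8, -0.2, 180.0]
ft_force: [0.1, 0.3, -0.1]
finger_gap: 85.4
grip_force: 0.0
```

Request:
play_rows(motion=[[[0,0,-4,0,0,0],[0,0,-7,0,0,0],[0,3,-8,0,0,0],[-1,7,-8,0,0,0],[-2,11.5,-8,0,0,0]]])

```text
time: 13.0
tool_pos: [530.5, -221.5, 185.3]
tcp_rot: [-179.9, 0.1, 179.9]
ft_force: [0.2, -0.3, -1.1]
finger_gap: 85.3
grip_force: 0.0
```

Request:
play_rows(motion=[[[-1,4.5,0,0,0,0],[-2,9,0,0,0,0],[-3,13.5,0,0,0,0],[-4,18,0,0,0,0],[-5,22,0,0,0,0]]])

```text
time: 13.5
tool_pos: [580.4, 0.7, 184.5]
tcp_rot: [180.0, 0.0, -180.0]
ft_force: [0.7, -1.5, -0.0]
finger_gap: 85.4
grip_force: 0.0
```

Request:
play_rows(motion=[[[-1,3,0,0,0,0],[-2,5,0,0,0,0],[-2.5,6.5,0,0,0,0],[-2.5,6.5,0,0,0,0],[-2.5,6.5,0,0,0,0]]])

```text
time: 14.0
tool_pos: [605.1, 63.0, 184.1]
tcp_rot: [-180.0, -0.0, -180.0]
ft_force: [-0.3, 0.5, 0.1]
finger_gap: 85.6
grip_force: 0.0
```

```bash
python3 -c "
from h import *
d=wrist();
I=cv2.resize(d['pixels'][:,:,::-1],(800,600),interpolation=cv2.INTER_CUBIC)
for z,R in((96,29),(116,10)):
  cv2.polylines(I,[np.array([wproj(d,(604.5+R*np.cos(a),64+R*np.sin(a),z))*1.5625 for a in np.linspace(0,6.28,40)]).astype(int)],True,(0,0,255),1)
cv2.imwrite('pics/w3.png',I)
print(d['p'],shift([604.5,64,54.5],180))"
```

```text
[605.06292254  63.01117788 184.09892313] [ 0.04  0.15 12.96 -0.03 -0.03 -0.04]
```

View pics/w3.png

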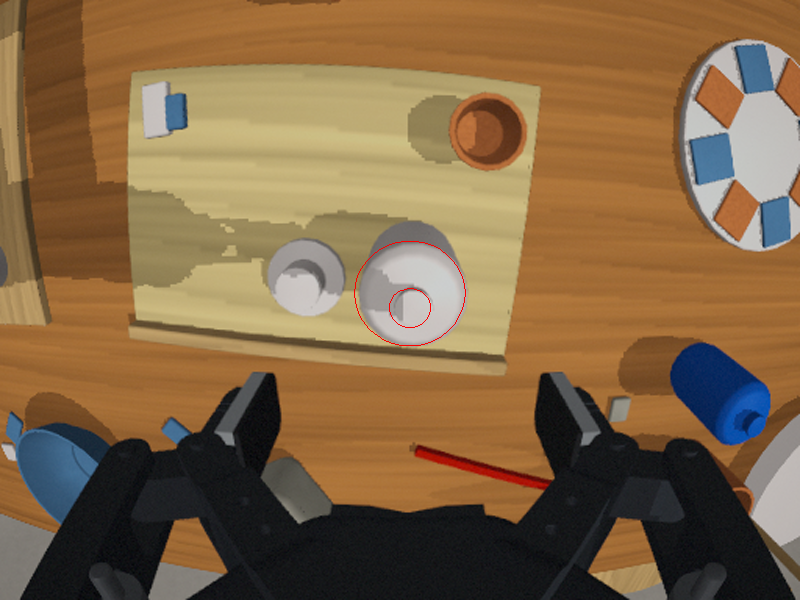

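The jar fits the predicted circle at (411,293), within about 1 mm. I'll descend, grip, lift and carry it to the side board.

Request:
play_rows(motion=[[[0,0.15,2,0,0,0],[0,0.15,6,0,0,0],[0,0.15,10,0,0,0],[0,0.15,12.7,0,0,0],[0,0.15,12.9,0,0,0]]])

```text
time: 14.55
tool_pos: [601.2, 63.4, 50.4]
tcp_rot: [-180.0, -0.5, 179.9]
ft_force: [-1.0, 0.3, -0.4]
finger_gap: 85.7
grip_force: 0.0
```

Request:
play_rows(motion=[[[0,0,0,0,0,0],[0,0,0,0,0,0]]])

```text
time: 14.75
tool_pos: [606.9, 64.4, 57.8]
tcp_rot: [-180.0, 0.2, 179.9]
ft_force: [0.1, -0.5, 1.3]
finger_gap: 85.6
grip_force: 0.0
```

Request:
play_rows(motion=[[[0,0,0,0,0,0],[0,0,0,0,0,0],[0,0,0,0,0,0],[0,0,0,0,0,0],[0,0,0,0,0,0]]], jaw=0.5)

```text
time: 15.25
tool_pos: [606.7, 65.0, 57.5]
tcp_rot: [-180.0, 0.2, -180.0]
ft_force: [-1.0, 0.1, 5.4]
finger_gap: 56.6
grip_force: 48.0
```

Request:
play_rows(motion=[[[0,0,-1,0,0,0],[0,0,-3,0,0,0],[0,0,-5.5,0,0,0],[0.3,-0.7,-7,0,0,0],[1.2,-2.2,-7,0,0,0]]])

```text
time: 15.75
tool_pos: [595.5, 43.2, 129.3]
tcp_rot: [180.0, 0.4, -179.9]
ft_force: [0.2, -0.3, -1.8]
finger_gap: 56.5
grip_force: 48.4
```

Request:
play_rows(motion=[[[1.5,-2,0,0,0,0],[3.3,-4.5,0,0,0,0],[5.2,-7.5,0,0,0,0],[7.2,-10.5,0,0,0,0],[9.2,-13.5,0,0,0,0]]])

```text
time: 16.25
tool_pos: [500.0, -93.3, 125.6]
tcp_rot: [-180.0, 0.0, -180.0]
ft_force: [0.3, -1.2, -2.0]
finger_gap: 56.9
grip_force: 48.4
```

Request:
play_rows(motion=[[[2,-3,0,0,0,0],[4,-6,0,0,0,0],[6,-9.5,0,0,0,0],[7.3,-13,0,0,0,0],[8.1,-16.5,0,0,0,0]]])

```text
time: 16.75
tool_pos: [418.6, -258.5, 125.7]
tcp_rot: [-180.0, 0.0, 180.0]
ft_force: [1.3, -1.1, -1.9]
finger_gap: 56.6
grip_force: 48.4
```

Request:
play_rows(motion=[[[0,-3,0,0,0,0],[0,-5.5,0,0,0,0],[0,-7.5,0,0,0,0],[0,-8.1,0,0,0,0],[0,-8.1,0,0,0,0]]])

```text
time: 17.25
tool_pos: [419.7, -338.5, 125.4]
tcp_rot: [180.0, -0.0, 179.9]
ft_force: [-0.4, 0.6, -2.7]
finger_gap: 56.5
grip_force: 48.5
```

Request:
play_rows(motion=[[[0,0,1,0,0,0],[0,0,3.5,0,0,0],[0,0,5.5,0,0,0],[0,0,6,0,0,0],[0,0,6,0,0,0]]])

```text
time: 17.75
tool_pos: [419.5, -336.4, 63.9]
tcp_rot: [179.9, -0.1, -180.0]
ft_force: [0.3, -0.3, -1.9]
finger_gap: 56.6
grip_force: 48.5
```

Request:
play_rows(motion=[[[0,0,0.2,0,0,0],[0,0,0.4,0,0,0],[0,0,0.5,0,0,0],[0,0,0.5,0,0,0]]])

```text
time: 18.15
tool_pos: [420.4, -338.2, 60.7]
tcp_rot: [-180.0, 0.0, 180.0]
ft_force: [-0.1, 0.7, -2.0]
finger_gap: 56.4
grip_force: 48.5
```

Request:
play_rows(motion=[[[0,0,0.1,0,0,0],[0,0,0.2,0,0,0],[0,0,0.3,0,0,0],[0,0,0.3,0,0,0]]])

```text
time: 18.55
tool_pos: [420.2, -338.2, 57.5]
tcp_rot: [-180.0, 0.0, 180.0]
ft_force: [-0.2, 1.2, 0.8]
finger_gap: 56.6
grip_force: 48.7
```

Request:
play_rows(motion=[[[0,0,0,0,0,0],[0,0,0,0,0,0],[0,0,0,0,0,0],[0,0,-2,0,0,0],[0,0,-5,0,0,0]]], jaw=1)

```text
time: 19.05
tool_pos: [418.7, -336.7, 105.5]
tcp_rot: [179.8, -0.2, 180.0]
ft_force: [0.4, 0.0, 0.6]
finger_gap: 85.0
grip_force: 0.0
```

Request:
play_rows(motion=[[[0,0,-4,0,0,0],[0,0,-7,0,0,0],[0,3,-8,0,0,0],[-2,6.5,-8,0,0,0],[-4.5,10,-8,0,0,0]]])

```text
time: 19.55
tool_pos: [465.5, -237.7, 188.4]
tcp_rot: [-179.9, 0.1, 179.9]
ft_force: [0.7, -0.7, -0.2]
finger_gap: 85.5
grip_force: 0.0
```

Request:
play_rows(motion=[[[-2.5,3.5,0,0,0,0],[-5,7,0,0,0,0],[-7.5,10.5,0,0,0,0],[-10,14,0,0,0,0],[-12.5,17.5,0,0,0,0]]])

```text
time: 20.05
tool_pos: [591.1, -61.4, 187.4]
tcp_rot: [-180.0, 0.0, 180.0]
ft_force: [0.4, -1.2, 1.5]
finger_gap: 85.3
grip_force: 0.0
```

Request:
play_rows(motion=[[[-2,3,0,0,0,0],[-2.8,5.3,0,0,0,0],[-2.8,5.3,2,0,0,0],[-2.8,5.3,4,0,0,0],[-2.8,5.3,4,0,0,0]]])

```text
time: 20.55
tool_pos: [616.0, -9.5, 143.6]
tcp_rot: [180.0, -0.3, -180.0]
ft_force: [0.2, -0.1, -0.1]
finger_gap: 85.1
grip_force: 0.0
```

```bash
cat > c.py <<'E'
from h import *
import sys
d=wrist();t=optics.snapshot('top');c=eval(sys.argv[1])
I=cv2.resize(d['pixels'][:,:,::-1],(800,600),interpolation=cv2.INTER_CUBIC)
for x,y,z,R in c:
  cv2.polylines(I,[np.array([wproj(d,(x+R*np.cos(a),y+R*np.sin(a),z))*1.5625 for a in np.linspace(0,6.28,40)]).astype(int)],True,(0,0,255),1)
cv2.imwrite('pics/%s.png'%sys.argv[2],I);cv2.imwrite('pics/t_%s.png'%sys.argv[2],cv2.resize(t['pixels'][:,:,::-1],(800,600)))
print(d['p'],sensors.sense()['time'])
E
python3 c.py "[(618,-9.5,21,28),(618,-9.5,46,15)]" w4
```

```text
[616.03901521  -9.47245463 143.63134017] 20.65
```

View pics/w4.png

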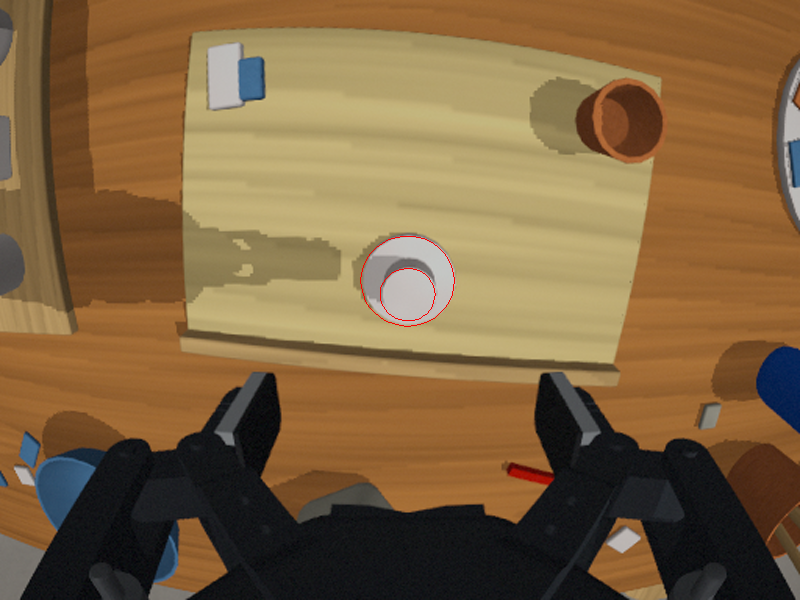

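The rosette fits the prediction at (408,281), and all three pots are on the side board at the left edge. I'll descend.

Request:
play_rows(motion=[[[0,0,2,0,0,0],[0,0,5,0,0,0],[0,0,8,0,0,0],[0,0,10,0,0,0],[0,0,11,0,0,0]]])

```text
time: 21.15
tool_pos: [617.8, -10.4, 36.5]
tcp_rot: [180.0, -0.1, 180.0]
ft_force: [0.4, -1.1, 0.2]
finger_gap: 85.0
grip_force: 0.0
```

Request:
play_rows(motion=[[[0,0,0,0,0,0],[0,0,0,0,0,0],[0,0,0,0,0,0],[0,0,0,0,0,0]]])

```text
time: 21.55
tool_pos: [619.4, -10.2, 39.0]
tcp_rot: [-180.0, 0.2, 180.0]
ft_force: [0.7, -0.7, -0.4]
finger_gap: 85.6
grip_force: 0.0
```

Request:
play_rows(motion=[[[0.1,0.05,0.8,0,0,0],[0.1,0.05,1.4,0,0,0],[0.1,0.05,1.4,0,0,0],[0.1,0.05,1.4,0,0,0]]])

```text
time: 21.95
tool_pos: [616.7, -9.5, 22.6]
tcp_rot: [180.0, -0.1, 180.0]
ft_force: [0.2, 0.5, 0.8]
finger_gap: 85.9
grip_force: 0.0
```

Request:
play_rows(motion=[[[0,0,0,0,0,0],[0,0,0,0,0,0],[0,0,0,0,0,0],[0,0,0,0,0,0],[0,0,0,0,0,0]]], jaw=0.15, squeeze=35)

```text
time: 22.45
tool_pos: [617.6, -9.6, 23.7]
tcp_rot: [-180.0, 0.0, 180.0]
ft_force: [-1.1, -0.3, 2.0]
finger_gap: 28.7
grip_force: 35.1
```

Request:
play_rows(motion=[[[0,0,0,0,0,0],[0,0,0,0,0,0],[0,0,0,0,0,0]]])

```text
time: 22.75
tool_pos: [617.6, -9.6, 23.7]
tcp_rot: [-180.0, 0.0, 180.0]
ft_force: [0.1, 0.8, 3.3]
finger_gap: 28.6
grip_force: 35.1
```

Request:
play_rows(motion=[[[0,0,-1,0,0,0],[0,0,-3.5,0,0,0],[0,0,-7,0,0,0],[0,0,-10,0,0,0],[0.3,1,-12,0,0,0]]])

```text
time: 23.25
tool_pos: [615.2, -0.4, 146.5]
tcp_rot: [-180.0, 0.2, 179.9]
ft_force: [0.6, 0.5, -0.2]
finger_gap: 28.9
grip_force: 34.7
```

Request:
play_rows(motion=[[[1,3,0,0,0,0],[2,6.5,0,0,0,0],[3.3,10.5,0,0,0,0],[4.6,14.5,0,0,0,0],[5.9,18.5,0,0,0,0]]])

```text
time: 23.75
tool_pos: [554.2, 186.8, 143.5]
tcp_rot: [180.0, -0.0, 180.0]
ft_force: [0.9, 1.1, -1.2]
finger_gap: 28.7
grip_force: 34.7
```

Request:
play_rows(motion=[[[1.3,4,0,0,0,0],[2.6,8,0,0,0,0],[3.8,12,0,0,0,0],[4.8,15,0,0,0,0],[5.4,17,0,0,0,0]]])

```text
time: 24.25
tool_pos: [499.7, 357.7, 143.5]
tcp_rot: [180.0, -0.0, -179.9]
ft_force: [0.2, -0.2, -1.2]
finger_gap: 28.7
grip_force: 34.7
```

Request:
play_rows(motion=[[[0,0,0,0,0,0],[0,0,0,0,0,0],[0,0,0,0,0,0]]])

```text
time: 24.55
tool_pos: [501.5, 354.5, 143.3]
tcp_rot: [-180.0, -0.0, 180.0]
ft_force: [-0.2, -0.0, -1.2]
finger_gap: 29.2
grip_force: 34.7
```

```bash
python3 c.py "[(502,358,14,46),(502,358,10,92)]" w5
```

```text
[501.4930949  354.53815691 143.27096298] 24.65
```

View pics/w5.png

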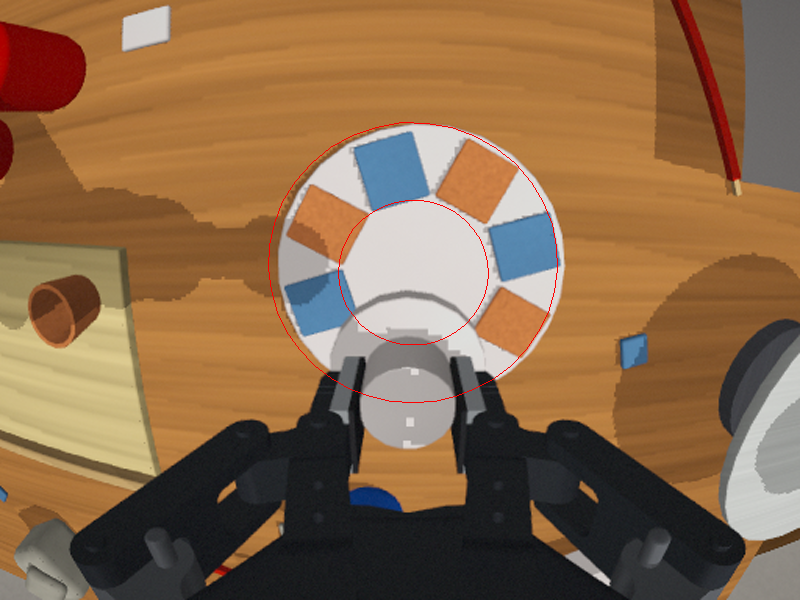

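The plate's left rim is at about 278 and its right rim at 564, so its centre is about 4 mm further left than I predicted, at (502,361). The rosette hangs level in the jaws at (408,405). I'll shift and lower it.

Request:
play_rows(motion=[[[-0.05,0.65,2,0,0,0],[-0.05,0.65,5,0,0,0],[-0.05,0.65,8,0,0,0],[-0.05,0.65,10,0,0,0],[-0.05,0.65,11,0,0,0]]])

```text
time: 25.15
tool_pos: [500.7, 360.2, 30.7]
tcp_rot: [-179.9, -0.2, 179.9]
ft_force: [0.0, -0.5, -1.0]
finger_gap: 29.1
grip_force: 34.7
```

Request:
play_rows(motion=[[[0,0,0,0,0,0],[0,0,0,0,0,0],[0,0,0,0,0,0]]])

```text
time: 25.45
tool_pos: [503.1, 362.5, 35.3]
tcp_rot: [179.9, 0.1, 180.0]
ft_force: [-0.2, 0.8, -0.5]
finger_gap: 28.9
grip_force: 34.7
```

Request:
play_rows(motion=[[[0,0,0.4,0,0,0],[0,0,0.7,0,0,0],[0,0,0.9,0,0,0],[0,0,0.9,0,0,0],[0,0,0.9,0,0,0]]])

```text
time: 25.95
tool_pos: [501.7, 361.9, 24.2]
tcp_rot: [-180.0, -0.0, 180.0]
ft_force: [-0.1, -0.4, -1.3]
finger_gap: 28.6
grip_force: 34.7
```

Request:
play_rows(motion=[[[0,0,0,0,0,0],[0,0,0,0,0,0],[0,0,0,0,0,0]]])

```text
time: 26.25
tool_pos: [501.9, 362.0, 24.4]
tcp_rot: [180.0, 0.0, 180.0]
ft_force: [0.0, 0.0, -0.0]
finger_gap: 28.7
grip_force: 34.7
```

Request:
play_rows(motion=[[[0,0,0.1,0,0,0],[0,0,0.2,0,0,0],[0,0,0.25,0,0,0],[0,0,0.25,0,0,0]]])

```text
time: 26.65
tool_pos: [501.8, 361.9, 21.7]
tcp_rot: [-180.0, -0.0, 180.0]
ft_force: [-0.1, 0.1, -0.7]
finger_gap: 28.4
grip_force: 34.8
```

Request:
play_rows(motion=[[[0,0,0.1,0,0,0],[0,0,0.1,0,0,0],[0,0,0.1,0,0,0]]])

```text
time: 26.95
tool_pos: [501.9, 362.0, 21.6]
tcp_rot: [180.0, 0.0, 180.0]
ft_force: [-3.4, -2.3, 7.1]
finger_gap: 28.9
grip_force: 35.5
```

Request:
play_rows(motion=[[[0,0,0,0,0,0],[0,0,0,0,0,0],[0,0,0,0,0,0],[0,0,0,0,0,0],[0,0,-0.5,0,0,0]]], jaw=1)

```text
time: 27.45
tool_pos: [501.1, 361.5, 25.0]
tcp_rot: [-179.9, -0.1, 180.0]
ft_force: [-0.2, 0.9, -0.3]
finger_gap: 85.5
grip_force: 0.0
```

Request:
play_rows(motion=[[[0,0,-2,0,0,0],[0,0,-5,0,0,0],[0,0,-9,0,0,0],[0,0,-12,0,0,0],[0,0,-13,0,0,0]]])

```text
time: 27.95
tool_pos: [503.9, 363.2, 161.0]
tcp_rot: [179.8, 0.4, 180.0]
ft_force: [1.0, 1.0, -0.5]
finger_gap: 85.4
grip_force: 0.0
```

Request:
play_rows(motion=[[[0,0,0,0,0,0],[0,0,0,0,0,0],[0,0,0,0,0,0]]])

```text
time: 28.25
tool_pos: [500.6, 361.2, 153.3]
tcp_rot: [-179.9, -0.2, 180.0]
ft_force: [-0.0, 0.3, -0.2]
finger_gap: 85.3
grip_force: 0.0
```

```bash
python3 c.py "[(502,361.5,14,46),(502,361.5,10,92),(502,361.5,19,28)]" w6
```

```text
[500.57263375 361.23562893 153.25533   ] 28.35
```

View pics/w6.png

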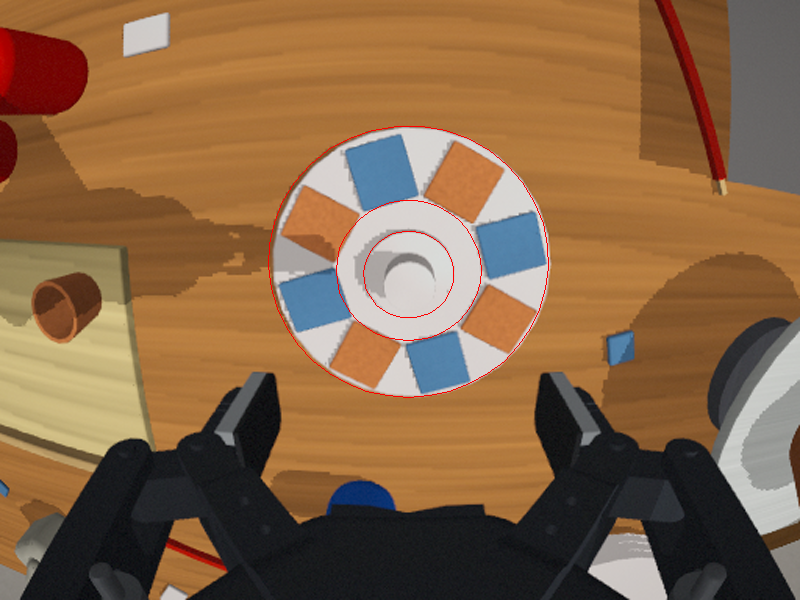

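The rosette lies centred in the gap at (410,272), flat and within about 1 mm. Now I'll bring the pots back, starting with the jar.

Request:
play_rows(motion=[[[0,-1.5,-1,0,0,0],[0,-5,-2,0,0,0],[0,-9.5,-3,0,0,0],[0,-14,-3,0,0,0],[0,-18.5,-3,0,0,0]]])

```text
time: 28.85
tool_pos: [501.3, 175.5, 185.3]
tcp_rot: [-180.0, -0.0, -180.0]
ft_force: [1.6, -0.4, -0.9]
finger_gap: 85.3
grip_force: 0.0
```

Request:
play_rows(motion=[[[0,-4.5,0,0,0,0],[0,-9,0,0,0,0],[0,-13.5,0,0,0,0],[0,-18,0,0,0,0],[0,-22.5,0,0,0,0]]])

```text
time: 29.35
tool_pos: [501.0, -49.7, 185.0]
tcp_rot: [180.0, -0.1, 180.0]
ft_force: [-0.1, 0.2, 0.2]
finger_gap: 85.2
grip_force: 0.0
```

Request:
play_rows(motion=[[[1,-4.5,0,0,0,0],[3,-9,0,0,0,0],[5,-13,0,0,0,0],[7,-17,0,0,0,0],[8.1,-21,0,0,0,0]]])

```text
time: 29.85
tool_pos: [418.8, -259.2, 184.9]
tcp_rot: [179.9, -0.1, 180.0]
ft_force: [0.7, -0.5, 0.9]
finger_gap: 85.3
grip_force: 0.0
```

Request:
play_rows(motion=[[[0,-4,0,0,0,0],[0,-7,0,0,0,0],[0,-8,1,0,0,0],[0,-8,3,0,0,0],[0,-8,3,0,0,0]]])

```text
time: 30.35
tool_pos: [418.7, -336.0, 151.4]
tcp_rot: [179.7, -0.3, 180.0]
ft_force: [-0.6, 0.5, -0.5]
finger_gap: 85.4
grip_force: 0.0
```

Request:
play_rows(motion=[[[0,0,0,0,0,0],[0,0,0,0,0,0],[0,0,0,0,0,0]]])

```text
time: 30.65
tool_pos: [421.3, -337.9, 156.8]
tcp_rot: [-179.9, 0.1, -180.0]
ft_force: [0.6, 0.2, 0.5]
finger_gap: 85.6
grip_force: 0.0
```

```bash
python3 c.py "[(420,-338,96,29),(420,-338,116,10),(600,-336,120,9),(600,-336,92,24),(510,-337,104,25)]" w7; python3 -c "
from h import *
print(shift([420.2,-338.2,57.5],180))"
```

```text
[ 421.26366584 -337.90504156  156.80404524] 30.75
[ 0.11 -0.    9.92 -0.06  0.06  0.02]
```

View pics/w7.png

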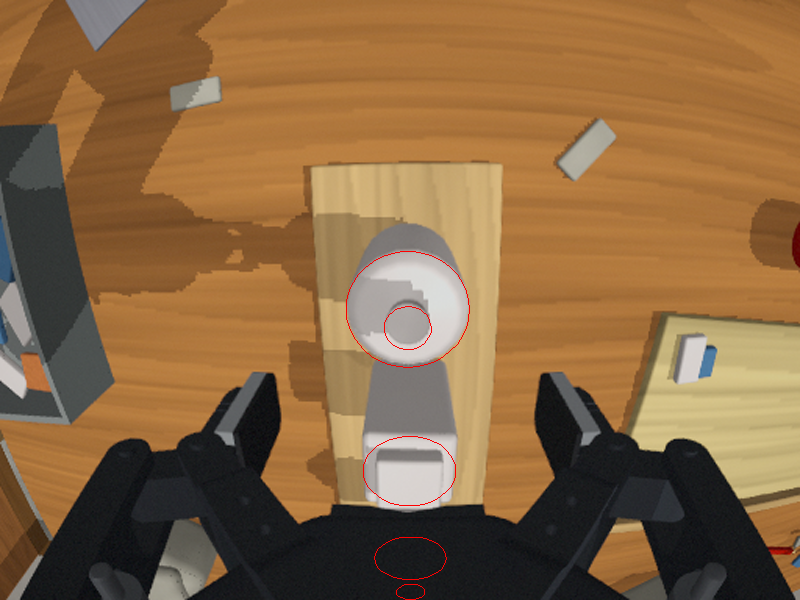

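Request:
play_rows(motion=[[[0.05,0,2,0,0,0],[0.05,0,5,0,0,0],[0.05,0,8,0,0,0],[0.05,0,9.5,0,0,0],[0.05,0,9.8,0,0,0]]])

```text
time: 31.25
tool_pos: [419.1, -336.8, 55.9]
tcp_rot: [179.9, -0.1, 180.0]
ft_force: [-0.6, -0.5, -0.3]
finger_gap: 85.8
grip_force: 0.0
```

Request:
play_rows(motion=[[[0,0,0,0,0,0],[0,0,0,0,0,0],[0,0,0,0,0,0],[0,0,0,0,0,0],[0,0,0,0,0,0]]])

```text
time: 31.75
tool_pos: [420.5, -338.4, 58.5]
tcp_rot: [-180.0, 0.0, 180.0]
ft_force: [-0.2, 0.4, 1.0]
finger_gap: 85.6
grip_force: 0.0
```

Request:
play_rows(motion=[[[0,0,0,0,0,0],[0,0,0,0,0,0],[0,0,0,0,0,0],[0,0,0,0,0,0],[0,0,0,0,0,0]]], jaw=0.5, squeeze=45)

```text
time: 32.25
tool_pos: [420.5, -338.2, 58.2]
tcp_rot: [-180.0, 0.0, 180.0]
ft_force: [-0.4, 2.2, 5.7]
finger_gap: 56.4
grip_force: 48.5
```

Request:
play_rows(motion=[[[0,0,-1,0,0,0],[0,0,-3,0,0,0],[0,0,-5.5,0,0,0],[0,1,-7,0,0,0],[0,3,-7,0,0,0]]])

```text
time: 32.75
tool_pos: [421.3, -309.8, 131.1]
tcp_rot: [-179.8, 0.2, 179.9]
ft_force: [0.9, 0.8, -2.3]
finger_gap: 56.8
grip_force: 48.4
```

Request:
play_rows(motion=[[[0,3,0,0,0,0],[-0.5,6.5,0,0,0,0],[-2,10,0,0,0,0],[-4,13,0,0,0,0],[-6,16,0,0,0,0]]])

```text
time: 33.25
tool_pos: [480.3, -146.7, 128.0]
tcp_rot: [-180.0, -0.0, 180.0]
ft_force: [0.3, -0.8, -1.7]
finger_gap: 56.3
grip_force: 48.4
```

Request:
play_rows(motion=[[[-2,3,0,0,0,0],[-4,6,0,0,0,0],[-6,9,0,0,0,0],[-8,12,0,0,0,0],[-10,15,0,0,0,0]]])

```text
time: 33.75
tool_pos: [580.4, 3.3, 127.7]
tcp_rot: [-180.0, -0.0, 180.0]
ft_force: [0.2, -1.2, -2.5]
finger_gap: 56.3
grip_force: 48.4
```

Request:
play_rows(motion=[[[-1.5,3,0,0,0,0],[-2.3,5.3,0,0,0,0],[-2.65,6.3,0,0,0,0],[-2.65,6.3,0,0,0,0],[-2.65,6.3,0,0,0,0]]])

```text
time: 34.25
tool_pos: [606.2, 64.2, 127.6]
tcp_rot: [-180.0, -0.1, 180.0]
ft_force: [0.7, -0.2, -1.4]
finger_gap: 56.8
grip_force: 48.5
```

Request:
play_rows(motion=[[[0,0,1,0,0,0],[0,0,3,0,0,0],[0,0,5,0,0,0],[0,0,6,0,0,0],[0,0,6,0,0,0]]])

```text
time: 34.75
tool_pos: [604.8, 64.0, 65.3]
tcp_rot: [-180.0, -0.2, 179.9]
ft_force: [-0.1, -0.5, -1.6]
finger_gap: 56.7
grip_force: 48.4
```

Request:
play_rows(motion=[[[0,0,0,0,0,0],[0,0,0.2,0,0,0],[0,0,0.2,0,0,0],[0,0,0.2,0,0,0]]])

```text
time: 35.15
tool_pos: [607.2, 65.0, 66.5]
tcp_rot: [180.0, 0.1, 180.0]
ft_force: [0.2, -0.5, -1.4]
finger_gap: 56.4
grip_force: 48.5
```

Aiming for contact at z about 58, so 8 mm further down in small steps.

Request:
play_rows(motion=[[[0,0,0.2,0,0,0],[0,0,0.4,0,0,0],[0,0,0.6,0,0,0],[0,0,0.7,0,0,0],[0,0,0.7,0,0,0]]])

```text
time: 35.65
tool_pos: [606.6, 64.9, 58.5]
tcp_rot: [-180.0, -0.0, 180.0]
ft_force: [-0.7, 0.1, -1.7]
finger_gap: 56.0
grip_force: 48.6
```

Request:
play_rows(motion=[[[0,0,0,0,0,0],[0,0,0,0,0,0]]])

```text
time: 35.85
tool_pos: [606.8, 65.0, 58.9]
tcp_rot: [-180.0, 0.0, 180.0]
ft_force: [-0.1, 0.3, -1.7]
finger_gap: 56.4
grip_force: 48.5
```

Request:
play_rows(motion=[[[0,0,0.1,0,0,0],[0,0,0.15,0,0,0],[0,0,0.15,0,0,0]]])

```text
time: 36.15
tool_pos: [607.1, 64.9, 58.3]
tcp_rot: [-180.0, 0.0, 180.0]
ft_force: [-1.7, -0.6, 5.1]
finger_gap: 56.4
grip_force: 49.1
```

Request:
play_rows(motion=[[[0,0,0,0,0,0],[0,0,0,0,0,0],[0,0,0,0,0,0],[0,0,-2,0,0,0],[0,0,-5,0,0,0]]], jaw=1)

```text
time: 36.65
tool_pos: [604.6, 64.9, 105.1]
tcp_rot: [-180.0, -0.3, 180.0]
ft_force: [0.2, -0.1, 0.2]
finger_gap: 85.4
grip_force: 0.0
```

Request:
play_rows(motion=[[[0,0,-4,0,0,0],[0,0,-7,0,0,0],[0,-3,-8,0,0,0],[1,-7,-8,0,0,0],[2,-11.5,-8,0,0,0]]])

```text
time: 37.15
tool_pos: [587.0, -50.5, 188.2]
tcp_rot: [-180.0, 0.1, -179.9]
ft_force: [1.3, -0.9, 0.9]
finger_gap: 85.1
grip_force: 0.0
```

Request:
play_rows(motion=[[[1,-4.5,0,0,0,0],[2,-9,0,0,0,0],[3,-13.5,0,0,0,0],[4,-18,0,0,0,0],[5,-22,0,0,0,0]]])

```text
time: 37.65
tool_pos: [535.9, -272.2, 187.4]
tcp_rot: [-180.0, 0.0, 180.0]
ft_force: [0.9, -0.2, 0.2]
finger_gap: 85.5
grip_force: 0.0
```

Request:
play_rows(motion=[[[1,-3,0,0,0,0],[2,-5,0,0,0,0],[2.6,-6.7,0,0,0,0],[2.6,-6.7,2.5,0,0,0],[2.6,-6.7,2.5,0,0,0]]])

```text
time: 38.15
tool_pos: [508.9, -336.2, 158.8]
tcp_rot: [179.8, -0.2, 179.9]
ft_force: [-0.8, 0.5, -0.0]
finger_gap: 85.1
grip_force: 0.0
```

Request:
play_rows(motion=[[[0,0,0,0,0,0],[0,0,0,0,0,0],[0,0,0,0,0,0]]])

```text
time: 38.45
tool_pos: [511.5, -336.9, 163.6]
tcp_rot: [-179.9, 0.1, -180.0]
ft_force: [-0.5, 0.0, -0.5]
finger_gap: 85.6
grip_force: 0.0
```

Request:
play_rows(motion=[[[0,0,2,0,0,0],[0,0,5,0,0,0],[0,0,8,0,0,0],[0,0,10,0,0,0],[0,0,10.6,0,0,0]]])

```text
time: 38.95
tool_pos: [509.6, -335.7, 54.0]
tcp_rot: [179.9, -0.2, -180.0]
ft_force: [-0.1, -0.1, -1.0]
finger_gap: 85.5
grip_force: 0.0
```

Request:
play_rows(motion=[[[0,0,0,0,0,0],[0,0,0,0,0,0],[0,0,0,0,0,0],[0,0,0,0,0,0],[0,0,0,0,0,0]]])

```text
time: 39.45
tool_pos: [511.1, -337.5, 57.3]
tcp_rot: [-179.9, 0.1, 180.0]
ft_force: [-0.0, -0.1, -0.0]
finger_gap: 85.5
grip_force: 0.0
```

Request:
play_rows(motion=[[[0,0,0,0,0,0],[0,0,0,0,0,0],[0,0,0,0,0,0],[0,0,0,0,0,0],[0,0,0,0,0,0]]], jaw=0.4)

```text
time: 39.95
tool_pos: [510.8, -337.2, 56.5]
tcp_rot: [-180.0, 0.0, 180.0]
ft_force: [1.1, -0.1, 1.7]
finger_gap: 49.6
grip_force: 47.4
```

Request:
play_rows(motion=[[[0,0,-1,0,0,0],[0,0,-3,0,0,0],[0,0,-5.5,0,0,0],[0,1,-7,0,0,0],[0,3,-7,0,0,0]]])

```text
time: 40.45
tool_pos: [512.0, -308.3, 129.7]
tcp_rot: [-179.8, 0.2, 179.9]
ft_force: [1.5, -0.6, -2.6]
finger_gap: 49.5
grip_force: 47.4
```

Request:
play_rows(motion=[[[0,3,0,0,0,0],[-0.3,6.5,0,0,0,0],[-0.6,10,0,0,0,0],[-0.9,13.5,0,0,0,0],[-1.2,17,0,0,0,0]]])

```text
time: 40.95
tool_pos: [522.1, -134.9, 126.1]
tcp_rot: [180.0, -0.0, 180.0]
ft_force: [0.4, -0.1, -3.8]
finger_gap: 49.6
grip_force: 47.4
```

Request:
play_rows(motion=[[[-0.4,3.5,0,0,0,0],[-0.8,7,0,0,0,4],[-1.2,10,0,0,0,9],[-1.4,12.5,0,0,0,14.5],[-1.45,13.55,0,0,0,14.5]]])

```text
time: 41.45
tool_pos: [536.6, 1.3, 126.1]
tcp_rot: [180.0, -0.1, 165.5]
ft_force: [-0.4, -0.6, -3.3]
finger_gap: 49.6
grip_force: 47.5
```

Request:
play_rows(motion=[[[0,0,0,0,0,0],[0,0,1,0,0,0],[0,0,3,0,0,0],[0,0,5,0,0,0],[0,0,6,0,0,0]]])

```text
time: 41.95
tool_pos: [535.4, -2.8, 63.5]
tcp_rot: [-179.9, -0.2, 165.5]
ft_force: [0.1, -0.5, -3.9]
finger_gap: 49.8
grip_force: 47.5
```

Request:
play_rows(motion=[[[0,0,0,0,0,0],[0,0,0,0,0,0],[0,0,0.2,0,0,0],[0,0,0.2,0,0,0],[0,0,0.2,0,0,0]]])

```text
time: 42.45
tool_pos: [537.7, -1.6, 65.0]
tcp_rot: [180.0, 0.1, 165.5]
ft_force: [0.0, 0.5, -2.7]
finger_gap: 50.1
grip_force: 47.5
```

Request:
play_rows(motion=[[[0,0,0.2,0,0,0],[0,0,0.4,0,0,0],[0,0,0.6,0,0,0],[0,0,0.8,0,0,0],[0,0,0.8,0,0,0]]])

```text
time: 42.95
tool_pos: [537.5, -1.5, 56.5]
tcp_rot: [180.0, 0.0, 165.5]
ft_force: [-0.9, 0.1, -1.0]
finger_gap: 49.6
grip_force: 47.6
```

Request:
play_rows(motion=[[[0,0,0,0,0,0],[0,0,0,0,0,0]]])

```text
time: 43.15
tool_pos: [537.4, -1.6, 56.5]
tcp_rot: [180.0, 0.0, 165.5]
ft_force: [-1.4, -0.4, -0.1]
finger_gap: 49.7
grip_force: 47.7
```

Request:
play_rows(motion=[[[0,0,0,0,0,0],[0,0,0,0,0,0],[0,0,0,0,0,0],[0,0,-2,0,0,0],[0,0,-5,0,0,0]]], jaw=1)

```text
time: 43.65
tool_pos: [535.3, -1.4, 104.6]
tcp_rot: [-180.0, -0.3, 165.5]
ft_force: [0.7, -0.4, 0.7]
finger_gap: 85.6
grip_force: 0.0
```

Request:
play_rows(motion=[[[0,0,-4,0,0,0],[0,0,-7,0,0,0],[0,0,-8,0,0,-4],[0,0,-8,0,0,-10],[0,0,-8,0,0,-14.5]]])

```text
time: 44.15
tool_pos: [537.8, -1.6, 187.3]
tcp_rot: [-180.0, 0.1, -179.8]
ft_force: [-0.7, -0.1, -0.1]
finger_gap: 85.6
grip_force: 0.0
```

Request:
play_rows(motion=[[[-0.5,-2,0,0,0,0],[-1.5,-6,0,0,0,0],[-2.5,-10.5,0,0,0,0],[-3.5,-15,0,0,0,0],[-4.5,-19,0,0,0,0]]])

```text
time: 44.65
tool_pos: [582.4, -193.7, 186.4]
tcp_rot: [-180.0, 0.0, 180.0]
ft_force: [0.5, 0.0, 0.6]
finger_gap: 85.4
grip_force: 0.0
```

Request:
play_rows(motion=[[[-1,-4.5,0,0,0,0],[-1.75,-9,0,0,0,0],[-1.75,-12.5,0,0,0,0],[-1.75,-14.4,1,0,0,0],[-1.75,-14.4,2.5,0,0,0]]])

```text
time: 45.15
tool_pos: [599.7, -339.1, 161.9]
tcp_rot: [-179.9, 0.1, 179.8]
ft_force: [0.6, 0.1, -0.1]
finger_gap: 85.6
grip_force: 0.0
```

Request:
play_rows(motion=[[[0,0,0,0,0,0],[0,0,0,0,0,0],[0,0,0,0,0,0],[0,0,0,0,0,0]]])

```text
time: 45.55
tool_pos: [600.3, -334.8, 162.4]
tcp_rot: [-180.0, 0.1, -179.9]
ft_force: [-0.2, 0.4, 0.2]
finger_gap: 85.7
grip_force: 0.0
```

Request:
play_rows(motion=[[[0,0,2,0,0,0],[0,0,5,0,0,0],[0,0,8,0,0,0],[0,0,10,0,0,0],[0,0,10.4,0,0,0]]])

```text
time: 46.05
tool_pos: [598.1, -333.8, 54.2]
tcp_rot: [179.8, -0.2, -180.0]
ft_force: [-0.8, 0.0, -0.5]
finger_gap: 85.3
grip_force: 0.0
```

Request:
play_rows(motion=[[[0,0,0,0,0,0],[0,0,0,0,0,0],[0,0,0,0,0,0],[0,0,0,0,0,0],[0,0,0,0,0,0]]])

```text
time: 46.55
tool_pos: [600.1, -335.9, 58.3]
tcp_rot: [-180.0, 0.1, 180.0]
ft_force: [-0.5, 0.2, 0.3]
finger_gap: 85.7
grip_force: 0.0
```

Request:
play_rows(motion=[[[0,0,0,0,0,0],[0,0,0,0,0,0],[0,0,0,0,0,0],[0,0,0,0,0,0],[0,0,0,0,0,0]]], jaw=0.4)

```text
time: 47.05
tool_pos: [599.8, -335.7, 57.6]
tcp_rot: [-180.0, 0.0, 180.0]
ft_force: [0.3, -0.5, 2.5]
finger_gap: 46.7
grip_force: 46.8
```

Request:
play_rows(motion=[[[0,0,-1,0,0,0],[0,0,-3,0,0,0],[0,0,-5.5,0,0,0],[0,1,-7,0,0,0],[0,3,-7,0,0,0]]])

```text
time: 47.55
tool_pos: [601.1, -307.0, 131.2]
tcp_rot: [-179.8, 0.3, 179.9]
ft_force: [0.9, 1.0, -2.7]
finger_gap: 46.9
grip_force: 46.7
```

Request:
play_rows(motion=[[[0,3,0,0,0,0],[0.4,6.5,0,0,0,0],[0.83,10,0,0,0,0],[0.83,13.5,0,0,0,0],[0.83,17,0,0,0,0]]])

```text
time: 48.05
tool_pos: [590.7, -133.4, 127.3]
tcp_rot: [180.0, -0.0, 180.0]
ft_force: [1.1, 0.0, -2.6]
finger_gap: 46.6
grip_force: 46.7
```

Request:
play_rows(motion=[[[0,2.5,0,0,0,0],[0,4.5,0,0,0,0],[0,5.45,0,0,0,0],[0,5.45,0,0,0,0],[0,5.45,0,0,0,0]]])

```text
time: 48.55
tool_pos: [591.3, -81.5, 127.3]
tcp_rot: [-180.0, -0.0, -180.0]
ft_force: [-0.1, -0.4, -3.2]
finger_gap: 46.6
grip_force: 46.8
```

Request:
play_rows(motion=[[[0,0,1,0,0,0],[0,0,3,0,0,0],[0,0,5,0,0,0],[0,0,6,0,0,0],[0,0,6,0,0,0]]])

```text
time: 49.05
tool_pos: [589.5, -81.4, 64.6]
tcp_rot: [179.9, -0.3, 179.9]
ft_force: [-0.1, -0.6, -3.3]
finger_gap: 46.8
grip_force: 46.7
```

Request:
play_rows(motion=[[[0,0,0,0,0,0],[0,0,0,0,0,0],[0,0,0.2,0,0,0],[0,0,0.2,0,0,0],[0,0,0.2,0,0,0]]])

```text
time: 49.55
tool_pos: [591.6, -81.1, 65.7]
tcp_rot: [-180.0, 0.0, 180.0]
ft_force: [0.4, 0.4, -2.7]
finger_gap: 47.2
grip_force: 46.8
```

Request:
play_rows(motion=[[[0,0,0.2,0,0,0],[0,0,0.4,0,0,0],[0,0,0.6,0,0,0],[0,0,0.8,0,0,0],[0,0,0.8,0,0,0]]])

```text
time: 50.05
tool_pos: [591.7, -81.1, 57.6]
tcp_rot: [-180.0, 0.0, 180.0]
ft_force: [0.2, -0.1, 1.2]
finger_gap: 46.8
grip_force: 47.0
```

Request:
play_rows(motion=[[[0,0,0,0,0,0],[0,0,0,0,0,0]]])

```text
time: 50.25
tool_pos: [591.7, -81.1, 57.5]
tcp_rot: [-180.0, 0.0, 180.0]
ft_force: [0.4, 0.8, 0.6]
finger_gap: 46.8
grip_force: 47.0
```

Request:
play_rows(motion=[[[0,0,0,0,0,0],[0,0,0,0,0,0],[0,0,0,0,0,0],[0,0,-2,0,0,0],[0,0,-5,0,0,0]]], jaw=1)

```text
time: 50.75
tool_pos: [589.4, -80.6, 105.3]
tcp_rot: [179.9, -0.3, 180.0]
ft_force: [0.6, 0.6, -0.5]
finger_gap: 85.4
grip_force: 0.0
```

Request:
play_rows(motion=[[[0,0,-4,0,0,0],[0,0,-8,0,0,0],[0,0,-12.5,0,0,0],[1,2,-16.5,0,0,0],[2,4.5,-20,0,0,0]]])

```text
time: 51.25
tool_pos: [571.4, -36.5, 309.9]
tcp_rot: [-180.0, 0.1, 179.9]
ft_force: [0.1, 0.6, -0.0]
finger_gap: 85.6
grip_force: 0.0
```

Request:
play_rows(motion=[[[1.2,2.65,-3,0,0,0],[1.2,2.65,-4.3,0,0,0],[1.2,2.65,-4.3,0,0,0],[1.2,2.65,-4.3,0,0,0],[1.2,2.65,-4.3,0,0,0]]])

```text
time: 51.75
tool_pos: [559.0, -10.3, 347.8]
tcp_rot: [180.0, -0.2, 179.9]
ft_force: [-0.5, 1.2, 0.3]
finger_gap: 85.5
grip_force: 0.0
```

```bash
python3 b.py "[(604.5,64),(534,-2.5,-14),(590,-81),(502,361.5),(502,361)]" 3; python3 -c "
from h import *
print(sensors.sense()['time'],pose()[0])"
```

```text
jar [599.8  59.4 115. ]
caddy [530.7  -3.5 116. ]
bottle [588.4 -81.3 120. ]
ros [605.3  -9.9  47. ]
rosbase [614.7  -9.9  21. ]
plate [499.8 351.2  10. ]
cA [502.  -18.2 104. ]
cB [511.9  24.1 104. ]
cC [562.2  14.7 104. ]
cD [551.8 -30.2 104. ]
51.85 [558.99029114 -10.17775415 348.12516136]
```

View pics/o3.png

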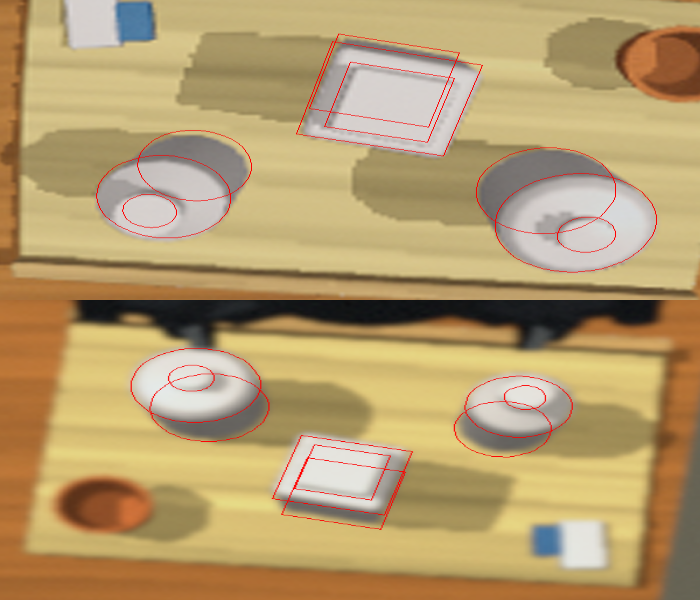

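All three pots stand upright on their original outlines, within about 2 mm. The cup and shard haven't moved, and the rosette is seated in the plate.

Request:
play_rows(motion=[[[0,0,0,0,0,0],[0,0,0,0,0,0],[0,0,0,0,0,0]]])

```text
time: 52.15
tool_pos: [559.4, -9.7, 350.0]
tcp_rot: [180.0, -0.0, 180.0]
ft_force: [0.5, -1.4, -0.2]
finger_gap: 85.4
grip_force: 0.0
```

```bash
python3 -c "
from bench import job
print(job.hand_in())"
```

```text
the job is handed in; nothing more can be done
None
```

I handed the job in at about 52 s: the rosette lies flat and centred in the plate, all three pots are back upright within about 2 mm of their original spots by the camera overlay, and the cup and shard weren't moved; no verdict was returned.

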